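Bring a pulley's high spot under the gauge on the bench centres

ROBOT

A 6-joint arm with a two-finger parallel gripper is mounted at the origin on the work surface. World frame = base frame: x ahead of the robot, y to its left, z up, the work surface at z = 0. Lengths are in m, angles in rad, forces in N, time in s.
With the tool pointing down it reaches from about 0.375 to 0.75 m from the base axis. Payload 9 kg.
Tool frame: the origin (TCP) lies at the very end of the fingers, on their centre line; the grasp point (between the pads) lies 19 mm behind it; z points along the fingers, y is the line along which they close (so a half turn about z gives the same grasp; the last joint's range is limited). The gripper opens to 85 mm and grips with 20 to 120 N. Pads are 22 mm wide; open, the fingers measure 114 mm over their backs; the gripper's body (76 mm by 85 mm) begins 54 mm behind the grasp point. The pads swing forward as they close: fully open they stand 13 mm farther back than shut.
Start: joints at [-0.218, 0.104, 0.097, 1.564, 0, 1.353], TCP at [0.6, 0, 0.231] pointing down, gripper open.
Joint ranges: [-2.99, 2.99], [-0.84, 1.86], [-1.1, 1.16], [-1.84, 2.11], [-1.51, 1.56], [-3.14, 3.14]. Speed limits (rad/s): [2.22, 2.22, 2.57, 3.14, 3.14, 3.14].

INTERFACE

Orientations are given as a unit quaternion [w, x, y, z].
In Python, from plant import observe, vision, ctrl gives the robot as it stands.
- The arm moves only by the tool drive_tool, never from a script. Its argument "increments" is a list of rows, each a list of 7 numbers: the shift along the world's x, y, z in m, then the turn, a rotation vector about the world's x, y, z in rad, then the opening, from 0 (shut) to 1 (fully open). A call has 1 to 20 rows; each row is the pose to reach, as a shift and turn from the pose commanded when the call began; what a row does not reach only later rows make up. A row lasts 1/12 s, in which the tool goes at most 41.7 mm and 7.16 degrees, less where a joint would pass 70% of its speed; a pose out of reach is approached as far as the arm can. A call with a gripper value outside its range is refused whole. The fingers move at their own pace and stop on an object; "squeeze" is the grip in N (left out, the last holds). Time passes only in rows, so rows that repeat a pose let the fingers close. It gives the time, the measured TCP pose, the force, the opening and the grip force at its end, in the units of the state.
- observe(): the state, without advancing time (a new reading comes with each control period).
- vision.capture(name): name is "scene" or "side" or "wrist"; returns a dict with "color" (400x640x3 uint8, blue, green, red), "fx", "fy", "cx", "cy" (pixels), "rvec" (rotation vector, rad) and "tvec" (3), from world to camera coordinates, as OpenCV has them; the wrist camera has in their place "T_tool_cam" (4x4, takes a point from camera to tool coordinates, whose origin is the TCP and whose axes are the flange's). Camera axes: x right, y down, z forward; pixel columns grow to the right and rows downward; lengths in m; the calibration is good to about 2 mm. A picture is of the moment at which its call begins: read the wrist's pose just before it. There is no depth.
- ctrl.close_job(): hands the job in; it is judged then, once.
The state is a dict: "clock": time; "q": joint angles; "joint_velocities": joint speeds; "joint_torque": joint torques, N m; "position": TCP position; "tool_rot": TCP orientation; "wrist_force": force on the tool from outside, world axes, zero at the start; "wrist_torque": the same for the moment, N m; "width": finger opening in m; "finger_force": force on a finger pad.
Only numpy, scipy, OpenCV 4.12 (cv2) and the standard library are available. Lean on these libraries where they do the work, as an engineer would, in place of code of your own. Each camera call takes 0.05 s, during which the arm holds its last target. There are 200 camera calls.

TASK

Slide the gauge up to the pulley by its orange post until the pointer stands in the green band, and let go. Then crank the shaft round, gently and without forcing it off its centres, so that the pointer swings through its lowest reading, and finish with the pulley's high spot under the plunger (the pointer at the highest reading of the whole turn). Let go of the crank and leave the tank, knight, bridge, hex key and coaster where they are.

Things in the scene. Friction and masses are not known exactly. Their poses are not given: they have to be found in the camera images.
- fixture: Blue cast-iron bench-centres fixture, fixed to the worktop. Origin: on the worktop straight below the middle of the shaft. x axis: horizontal, from the shaft towards the gauge; y axis: along the shaft, pointing away from the crank; z up. Base plate 290 x 210 x 16 mm (x -70..220, y -105..105). Two posts 44 x 24 mm, 111 mm high, at y = -85 and +85. The crank overhangs at y beyond -105.
- axis (a point): Point on the shaft's axis in the middle of the pulley, 100 mm above the worktop. The shaft lies along the fixture's y between two centres. The pulley is aluminium, 68 mm in diameter, 18 mm wide, and runs out of true: its rim is 3 mm off centre, so its reach towards the plunger swings 6 mm in a turn. The angle of its high spot to the crank differs each time and is not given: find it from the gauge.
- shaft (a joint): Turn of the shaft, rad. 0: crank straight up; grows as the crank goes from up towards the gauge (+x of the fixture), at pi/2 the crank lies level towards the gauge. Turns without stops for more than one turn each way, stiffly: about 3 N at the crank handle, and stays where it is left. The gauge's lowest and highest readings lie half a turn apart.
- handle (a point): Centre of the crank handle, a black round sleeve 16 mm in diameter and 58 mm long lying along the fixture's y, 40 mm from the shaft axis and 146 mm from the axis point towards the fixture's -y. It spins freely on its pin, so it may be gripped firmly from above (fingers closing along the fixture's x) with the gripper kept pointing down all the way round.
- yield_x (a joint): How far the sprung centres have been pushed sideways along the fixture's x, m, 0 at rest. About 8 N per mm. More than 2.5 mm either way pops the shaft off its centres.
- yield_z (a joint): How far the sprung centres have been pushed up (+) or down (-), m, 0 at rest. About 8 N per mm. More than 2.5 mm either way pops the shaft off its centres.
- post (a point): Centre of the gauge's orange upright grip post, 14 mm in diameter, 42 mm high; its top is 16 mm above this point, the gauge's body begins 24 mm below it. The dial stands 60 mm from the post on the side away from the shaft and stays more than 20 mm below the post's top.
- gauge (a joint): How far the gauge has slid along its rail towards the shaft, m, range 0 to 0.042, starts at 0 to 0.008 with the plunger clear of the pulley. It needs about 7 N to slide plus the spring of the plunger (below 2 N), and stays where it is left, also against the spring. The plunger meets the pulley at about 0.018 to 0.026, the green band is reached about 8 mm later.
- tip (a point): Centre of the plunger's brass ball tip, 12 mm in diameter, on a steel stem along the fixture's x, level with the shaft axis. It points from the gauge to the pulley's rim.
- plunger (a joint): How far the plunger is pushed into the gauge, m: 0 out (no contact), 0.018 at its stop. Soft spring, about 1 N throughout its stroke. Grows as the pulley's high side comes round or the gauge is slid up. Must not be run beyond 17 mm.
- pointer (a joint): Angle of the red pointer on the dial, rad: 0 when the plunger is out, grows clockwise by 0.25 rad per mm of plunger travel. The green band runs from 1.75 to 2.25 rad (7 to 9 mm of plunger).
- dial_face (a point): Centre of the white dial face, 60 mm in diameter, tilted about 43 degrees to look up and away from the shaft; red pointer 34 mm long, green band on its edge.
- tank: Red plastic tank model, 150 x 92 x 69 mm, gun along its x; bystander. Origin at the middle of its underside.
- knight: Beech chess knight, 38 mm foot, 69 mm high; bystander. Origin at the middle of its underside.
- bridge: Grey resin stone bridge model, 160 x 50 x 76 mm; bystander. Origin at the middle of its underside.
- hex_key: Aluminium hex key, 90 x 33 x 6 mm, lying on the fixture's base plate on the side away from the gauge; bystander. Origin under its long arm.
- coaster: Green ceramic coaster, 96 mm across, 9 mm thick; bystander. Origin at the middle of its underside.

How it is judged:
By the outcome, as a careful person would: the job done as asked, in the order asked, and still so for the second after the job is handed in, with the robot touching nothing.
It also fails if it takes over 66 s, if anything falls off the work surface, if the arm or the gripper's body presses on something with over 40 N, if the wrist force passes 120 N, or if a joint passes its speed limit or range.

## Working session

There is one attempt and no reset: what is moved stays moved. The work goes in short steps, Python scripts to look and compute and a tool call to move; the robot and the scene stay as the last step left them, time stands still between calls to the robot, and variables do not carry over. Pictures are saved under pics/ and viewed, at most 10 in all, crops included, and the job is handed in when it is done.

Besides the shell and the picture viewer there is one more tool, called as a command line: name --pt "numbers of a row" for each row, then --argument value for the rest. drive_tool: Moves the arm, as the interface text tells. Its arguments: {"type":"object","properties":{"increments":{"type":"array","items":{"type":"array","items":{"type":"number"}}},"squeeze":{"type":"number"}},"required":["increments"]}

```bash
mkdir -p pics
cat > h.py <<'E'
import numpy as np, cv2
from plant import observe, vision, ctrl
from scipy.spatial.transform import Rotation as R
def cap(n):
    s=observe(); c=vision.capture(n)
    if n=="wrist":
        q=s["tool_rot"]; T=np.eye(4); T[:3,:3]=R.from_quat([q[1],q[2],q[3],q[0]]).as_matrix(); T[:3,3]=s["position"]
        c["M"]=T@np.array(c["T_tool_cam"])
    else:
        r=cv2.Rodrigues(np.array(c["rvec"],float))[0]; M=np.eye(4); M[:3,:3]=r.T; M[:3,3]=-r.T@np.array(c["tvec"]).ravel(); c["M"]=M
    return c
def ray(c,u,v):
    d=c["M"][:3,:3]@np.array([(u-c["cx"])/c["fx"],(v-c["cy"])/c["fy"],1]); return c["M"][:3,3],d/np.linalg.norm(d)
def onz(c,u,v,z):
    o,d=ray(c,u,v); return o+d*(z-o[2])/d[2]
def tri(c1,p1,c2,p2):
    o1,d1=ray(c1,*p1); o2,d2=ray(c2,*p2)
    A=np.stack([d1,-d2],1); t=np.linalg.lstsq(A,o2-o1,rcond=None)[0]
    a=o1+t[0]*d1;b=o2+t[1]*d2; return (a+b)/2,np.linalg.norm(a-b)
def proj(c,P):
    p=np.linalg.inv(c["M"])@np.append(P,1); return np.array([c["fx"]*p[0]/p[2]+c["cx"],c["fy"]*p[1]/p[2]+c["cy"]])
E
python3 - <<'E'
from h import *
for n in ("scene","side","wrist"):
    c=cap(n); cv2.imwrite(f"pics/{n}0.png",c["color"]); print(n,c["M"].round(3).tolist(),c["fx"])
s=observe(); print(s)
E
```

```text
scene [[-0.169, 0.768, -0.618, 1.157], [0.986, 0.125, -0.113, 0.098], [-0.009, -0.628, -0.778, 0.921], [0.0, 0.0, 0.0, 1.0]] 376.2539455575907
side [[-0.983, -0.119, 0.143, 0.311], [-0.186, 0.651, -0.736, 1.063], [-0.005, -0.75, -0.661, 1.062], [0.0, 0.0, 0.0, 1.0]] 469.5407446947723
wrist [[1.0, 0.002, -0.002, 0.599], [0.002, -0.963, -0.27, 0.069], [-0.002, 0.27, -0.963, 0.373], [0.0, 0.0, 0.0, 1.0]] 359.59487990304297
{'clock': 0.15, 'q': array([-2.17672836e-01,  1.04540276e-01,  9.66552269e-02,  1.56390797e+00,
        8.00955802e-06,  1.35307582e+00]), 'joint_velocities': array([ 0.00050509, -0.00214522,  0.00189945,  0.00166037,  0.00100835,
        0.00022846]), 'joint_torque': array([ 3.56894714e-03, -5.57353413e+01,  5.04006886e+01,  1.24952567e-02,
       -2.60494489e-04,  1.42527287e-05]), 'position': array([5.99747422e-01, 8.41855860e-05, 2.30717784e-01]), 'tool_rot': array([-4.22328431e-04,  7.07089841e-01,  7.07123546e-01, -2.64581873e-04]), 'wrist_force': array([0.18897938, 0.15838468, 0.20829352]), 'wrist_torque': array([0.02827383, 0.00643061, 0.03699369]), 'finger_force': 0.0, 'width': 0.08514882880080872}
```

View pics/scene0.png

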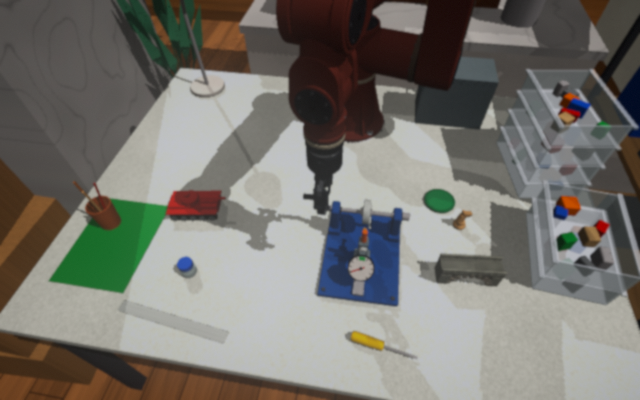

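View pics/side0.png

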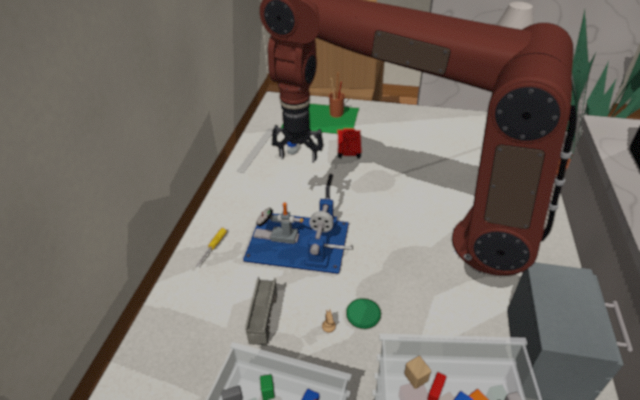

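```bash
cat > m.py <<'E'
from h import *
def blob(c,lo,hi,roi=None):
    hsv=cv2.cvtColor(c["color"],cv2.COLOR_BGR2HSV); m=cv2.inRange(hsv,lo,hi)
    if roi: 
        k=np.zeros_like(m);k[roi[1]:roi[3],roi[0]:roi[2]]=255; m&=k
    return m
E
python3 - <<'E'
from m import *
S=cap("scene");D=cap("side")
for c,roi,nm in ((S,(300,190,420,320),"scene"),(D,(230,160,370,290),"side")):
    b=blob(c,(100,90,40),(125,255,255),roi); b=cv2.morphologyEx(b,cv2.MORPH_CLOSE,np.ones((5,5)))
    n=max(cv2.findContours(b,0,2)[0],key=cv2.contourArea)
    q=cv2.convexHull(n); q=cv2.approxPolyDP(q,4,True)[:,0]
    print(nm,[(p.tolist(),onz(c,*p,.016)[:2].round(3).tolist()) for p in q])
    o=blob(c,(5,150,120),(18,255,255),roi); n,l,st,ce=cv2.connectedComponentsWithStats(o); i=1+st[1:,4].argmax(); print(st[i],ce[i]); 
    globals()[nm]=ce[i]
    x0,y0,x1,y1=roi
    cv2.imwrite(f"pics/{nm}1.png",cv2.resize(c["color"][y0:y1,x0:x1],None,fx=4,fy=4,interpolation=2))
print(tri(S,scene,D,side))
a,b=[cv2.imread(f"pics/{n}1.png") for n in("scene","side")]
h=600;im=np.hstack([cv2.resize(x,(390,440)) for x in(a,b)]);cv2.imwrite("pics/both1.png",im)
E
```

```text
scene [([334, 202], [0.424, 0.0]), ([401, 210], [0.423, 0.206]), ([396, 304], [0.73, 0.206]), ([318, 294], [0.736, 0.005])]
[363 229   4   6  21] [364.57142857 231.61904762]
side [([347, 223], [0.449, 0.006]), ([338, 272], [0.444, 0.208]), ([244, 260], [0.722, 0.213]), ([252, 237], [0.728, 0.12]), ([298, 217], [0.609, 0.007]), ([335, 217], [0.491, -0.014])]
[284 203   3  11  23] [284.60869565 208.60869565]
(array([0.61558478, 0.106475  , 0.14567412]), np.float64(0.008450883089283026))
```

View pics/both1.png

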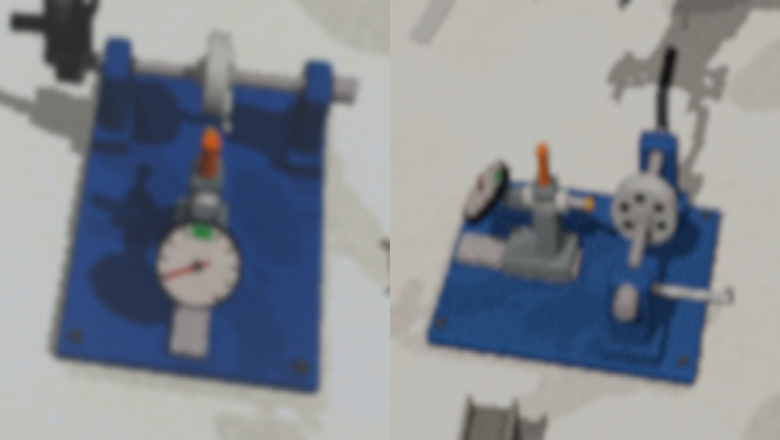

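drive_tool --pt "0.005 0.04 0.02 0 0 0.12 1" --pt "0.01 0.08 0.02 0 0 0.24 1" --pt "0.015 0.106 0.02 0 0 0.36 1" --pt "0.015 0.106 0.02 0 0 0.48 1" --pt "0.015 0.106 0.02 0 0 0.6 1" --pt "0.015 0.106 0.02 0 0 0.72 1" --pt "0.015 0.106 0.02 0 0 0.84 1" --pt "0.015 0.106 0.02 0 0 0.96 1" --pt "0.015 0.106 0.02 0 0 1.08 0.6" --pt "0.015 0.106 0.02 0 0 1.2 0.6" --pt "0.015 0.106 0.02 0 0 1.32 0.6" --pt "0.015 0.106 0.02 0 0 1.44 0.6" --pt "0.015 0.106 0.02 0 0 1.54 0.6" --pt "0.015 0.106 0.02 0 0 1.592 0.6" --pt "0.015 0.106 0.02 0 0 1.592 0.6" --pt "0.015 0.106 0.02 0 0 1.592 0.6"

```text
clock: 1.58
position: [0.615, 0.106, 0.2512]
tool_rot: [-0.0, -0.01, 1.0, 0.0]
wrist_force: [-0.4, -0.5, -0.1]
width: 0.0512
finger_force: 0.0
```

Run:
```python
from m import *
W=cap("wrist");S=cap("scene"); s=observe(); print(s["position"],s["q"].round(2),s["width"],s["clock"])
o=blob(W,(5,150,110),(18,255,255)); n,l,st,ce=cv2.connectedComponentsWithStats(o)
for i in range(1,n):
    if st[i,4]>40: print(st[i],ce[i],onz(W,*ce[i],.15))
cv2.imwrite("pics/w1.png",np.vstack([W["color"][:, :],cv2.resize(S["color"][190:320,250:458],(640,400))])[:, :] if 0 else np.hstack([W["color"][:,100:500],cv2.resize(S["color"][200:300,310:410],(400,400),interpolation=2)]))
```

```text
[0.61501254 0.10600082 0.25125938] [-0.04  0.19  0.22  1.61  0.   -0.06] 0.05156933090181717 1.6833
[312 123  12  12  99] [318.06060606 129.16161616] [0.56716082 0.10354309 0.15      ]
[307 185  20  31 491] [316.70264766 200.60692464] [0.61700159 0.10351055 0.15      ]
```

View pics/w1.png

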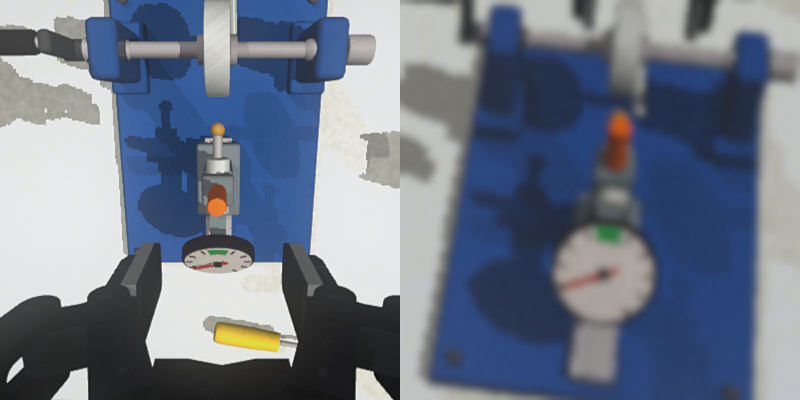

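Run:
```python
from m import *
W=cap("wrist");S=cap("scene");D=cap("side")
print("top tri",tri(W,(317,208),S,(365,230.5)))
o=blob(D,(5,150,110),(18,255,255),(230,160,370,290)); ys,xs=np.where(o); print("side",xs.min(),xs.max(),ys.min(),ys.max())
print(tri(W,(317,208),D,(xs[ys<=ys.min()+1].mean(),ys.min()+1)))
for z in(.15,.155,.16,.165): print(z,onz(W,317,208,z))
print("tip",onz(W,318,129.2,.1),"shaft",[onz(W,u,48,.1) for u in(240,317,430)])
print("plate",[onz(W,u,v,.016)[:2] for u,v in((210,20),(226,255),(420,20),(422,225))])
print("handle",[onz(W,u,v,.14)[:2] for u,v in((101,30),(101,51),(130,30),(130,51))])
```

```text
top tri (array([0.61900971, 0.10412252, 0.16120539]), np.float64(0.0005593790099404533))
side 284 301 203 220
(array([0.61998291, 0.10380964, 0.15686781]), np.float64(0.0007482915100581411))
0.15 [0.62254335 0.10377752 0.15      ]
0.155 [0.62096483 0.10380668 0.155     ]
0.16 [0.61938631 0.10383583 0.16      ]
0.165 [0.61780779 0.10386499 0.165     ]
tip [0.57169566 0.10310124 0.1       ] shaft [array([0.51196777, 0.04261641, 0.1       ]), array([0.51072556, 0.101204  , 0.1       ]), array([0.50890233, 0.18719482, 0.1       ])]
plate [array([ 0.47793678, -0.00305907]), array([ 7.23361137e-01, -3.75536811e-05]), array([0.47366028, 0.19846452]), array([0.68226492, 0.22055349])]
handle [array([ 0.50755491, -0.03865753]), array([ 0.52031858, -0.04048693]), array([ 0.50715561, -0.01983542]), array([ 0.51991369, -0.02138874])]
```

drive_tool --pt "0.004 -0.002 -0.03 0 0 0 0.6" --pt "0.004 -0.002 -0.06 0 0 0 0.6" --pt "0.004 -0.002 -0.09 0 0 0 0.6" --pt "0.004 -0.002 -0.11 0 0 0 0.6" --pt "0.004 -0.002 -0.12 0 0 0 0.6" --pt "0.004 -0.002 -0.12 0 0 0 0.4" --pt "0.004 -0.002 -0.12 0 0 0 0.2" --pt "0.004 -0.002 -0.12 0 0 0 0" --pt "0.004 -0.002 -0.12 0 0 0 0" --pt "0.004 -0.002 -0.12 0 0 0 0" --pt "0.004 -0.002 -0.12 0 0 0 0" --squeeze 60

```text
clock: 2.75
position: [0.6201, 0.1029, 0.1336]
tool_rot: [0.001, -0.01, 1.0, -0.001]
wrist_force: [-2.0, -4.0, 0.9]
width: 0.0119
finger_force: 58.4
```

drive_tool --pt "-0.002 -0.001 0 0 0 0 0" --pt "-0.005 -0.001 0 0 0 0 0" --pt "-0.008 -0.001 0 0 0 0 0" --pt "-0.011 -0.001 0 0 0 0 0" --pt "-0.014 -0.001 0 0 0 0 0" --pt "-0.017 -0.001 0 0 0 0 0" --pt "-0.02 -0.001 0 0 0 0 0" --pt "-0.022 -0.001 0 0 0 0 0" --pt "-0.024 -0.001 0 0 0 0 0" --pt "-0.024 -0.001 0 0 0 0 0"

```text
clock: 3.58
position: [0.5973, 0.1024, 0.1336]
tool_rot: [0.003, -0.01, 1.0, -0.0]
wrist_force: [6.7, -3.6, -1.7]
width: 0.012
finger_force: 58.8
```

Run:
```python
from m import *
W=cap("wrist");S=cap("scene"); s=observe(); print(s["position"],s["wrist_force"],s["width"],s["clock"])
cv2.imwrite("pics/w2.png",np.hstack([W["color"][:,120:520],cv2.resize(S["color"][200:300,310:410],(400,400),interpolation=2)]))
```

```text
[0.59726616 0.10236808 0.133629  ] [ 5.88887933 -3.42282498 -1.90540762] 0.012148437916984256 3.6833
```

View pics/w2.png

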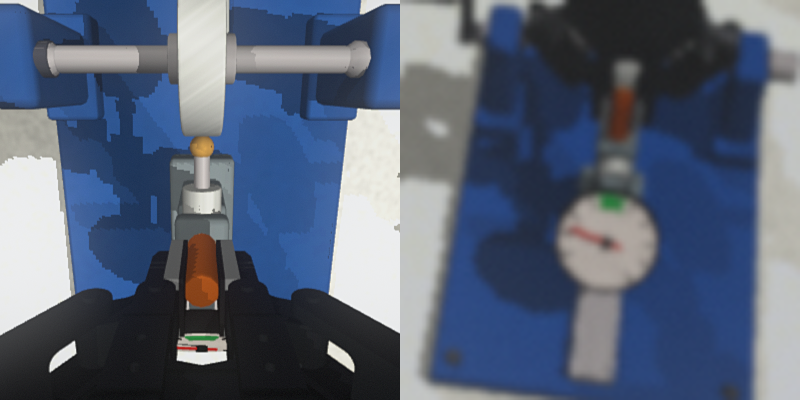

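drive_tool --pt "-0.002 0 0 0 0 0 0" --pt "-0.004 0 0 0 0 0 0" --pt "-0.005 0 0 0 0 0 0" --pt "-0.005 0 0 0 0 0 0" --pt "-0.005 0 0 0 0 0 0"

```text
clock: 4.1
position: [0.5925, 0.1023, 0.1336]
tool_rot: [0.003, -0.01, 1.0, -0.0]
wrist_force: [7.7, -4.5, -2.4]
width: 0.0122
finger_force: 58.8
```

```bash
cat > dial.py <<'E'
from m import *
from scipy.ndimage import map_coordinates
# dial frame: faces +x & up; centre found from white blob in the scene view
def read(save=None,k=8):
    S=cap("scene"); u0,v0,u1,v1=325,235,395,295
    im=cv2.resize(S["color"][v0:v1,u0:u1],None,fx=k,fy=k,interpolation=cv2.INTER_CUBIC)
    hsv=cv2.cvtColor(im,cv2.COLOR_BGR2HSV)
    g=cv2.inRange(hsv,(45,120,40),(80,255,255)); n,l,st,ce=cv2.connectedComponentsWithStats(g); gi=1+st[1:,4].argmax(); G=ce[gi]
    b,gg,r=[im[...,i].astype(int) for i in range(3)]
    red=((r-np.maximum(gg,b)>45)&(hsv[...,0]!=255)).astype(np.uint8)
    yy,xx=np.mgrid[:im.shape[0],:im.shape[1]]
    E=12.5*k  # dial radius px
    near=np.hypot(xx-G[0],yy-(G[1]+10*k))<E*1.1
    w=cv2.inRange(hsv,(0,0,110),(40,70,255))*near.astype(np.uint8)
    w=cv2.morphologyEx(w|g,cv2.MORPH_OPEN,np.ones((k*2,k*2)))
    cn=max(cv2.findContours(w,0,2)[0],key=cv2.contourArea); (cx,cy),ax,an=cv2.fitEllipse(cv2.convexHull(cn))
    red*=(np.hypot(xx-cx,yy-cy)<E).astype(np.uint8)
    n,l,st,ce=cv2.connectedComponentsWithStats(red); i=1+st[1:,4].argmax()
    P=ce[i]; A=lambda p: np.arctan2(p[1]-cy,p[0]-cx)
    rd=2.0+(A(P)-A(G)+np.pi)%(2*np.pi)-np.pi
    if save:
        for p in((cx,cy),G,P): cv2.circle(im,(int(p[0]),int(p[1])),4,(255,0,255),-1)
        cv2.imwrite(save,im)
    return rd,(cx,cy),G,P,ax,st[i,4]
if __name__=="__main__":
    import sys
    r=read(sys.argv[1] if len(sys.argv)>1 else None); s=observe()
    print("reading",round(r[0],3),[np.round(x,1) for x in r[1:]],s["position"],s["wrist_force"],s["clock"])
E
python3 dial.py pics/d1.png
```

```text
reading 1.759 [array([296.4, 192.5]), array([311.3, 110.7]), array([294.4, 159.4]), array([189.2, 194.2]), np.int32(310)] [0.59244    0.10228228 0.13361266] [ 6.91250165 -1.97345411 -2.82913362] 4.15
```

View pics/d1.png

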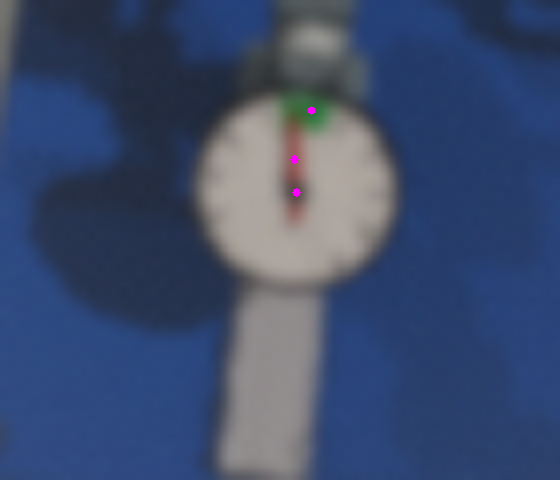

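drive_tool --pt "-0.0005 0 0 0 0 0 0" --pt "-0.001 0 0 0 0 0 0" --pt "-0.001 0 0 0 0 0 0" --pt "-0.001 0 0 0 0 0 0"

```text
clock: 4.48
position: [0.5916, 0.1023, 0.1336]
tool_rot: [0.003, -0.01, 1.0, -0.0]
wrist_force: [7.3, -3.5, -2.1]
width: 0.012
finger_force: 58.8
```

```bash
sed -i 's/A(P)-A(G)+np.pi/A(P)+1.471+np.pi/' dial.py; python3 dial.py pics/d2.png
```

```text
reading 2.071 [array([295.7, 190.9]), array([295.2, 106.9]), array([301.6, 156.4]), array([190.1, 196. ]), np.int32(252)] [0.59164989 0.10229488 0.13363054] [ 7.60947763 -2.86424584 -2.46078566] 4.5333
```

drive_tool --pt "0.0005 0.0005 0 0 0 0 0.3" --pt "0.0005 0.0005 0 0 0 0 0.5" --pt "0.0005 0.0005 0 0 0 0 0.5" --pt "0.0005 0.0005 0 0 0 0 0.5" --pt "0 0 0.02 0 0 0 0.5" --pt "0 0 0.05 0 0 0 0.5" --pt "0 0 0.085 0 0 0 0.5" --pt "0 0 0.12 0 0 0 0.5" --pt "0 0 0.12 0 0 0 0.5"

```text
clock: 5.28
position: [0.5913, 0.103, 0.2595]
tool_rot: [0.005, -0.011, 1.0, -0.0]
wrist_force: [0.6, 0.2, 1.1]
width: 0.0425
finger_force: 0.0
```

```bash
python3 dial.py pics/d3.png
```

```text
reading 2.064 [array([295.9, 190.7]), array([294.9, 107.2]), array([301.5, 157. ]), array([190. , 195.8]), np.int32(228)] [0.59081395 0.10306176 0.25608411] [-0.08884664 -0.61431756 -0.60438307] 5.3333
```

View pics/d3.png

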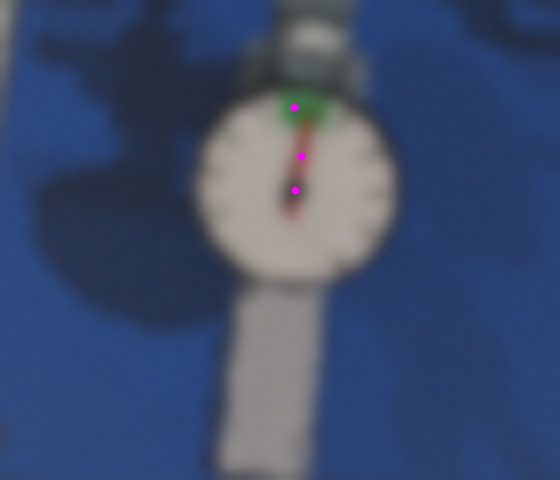

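drive_tool --pt "-0.006 -0.012 0.01 0 0 -0.12 0.5" --pt "-0.012 -0.024 0.01 0 0 -0.24 0.5" --pt "-0.018 -0.036 0.01 0 0 -0.36 0.5" --pt "-0.024 -0.048 0.01 0 0 -0.48 0.5" --pt "-0.03 -0.06 0.01 0 0 -0.6 0.5" --pt "-0.036 -0.072 0.01 0 0 -0.72 0.5" --pt "-0.042 -0.084 0.01 0 0 -0.84 0.5" --pt "-0.048 -0.096 0.01 0 0 -0.96 0.5" --pt "-0.054 -0.108 0.01 0 0 -1.08 0.5" --pt "-0.06 -0.12 0.01 0 0 -1.2 0.5" --pt "-0.066 -0.13 0.01 0 0 -1.32 0.5" --pt "-0.072 -0.14 0.01 0 0 -1.44 0.5" --pt "-0.077 -0.149 0.01 0 0 -1.53 0.5" --pt "-0.077 -0.149 0.01 0 0 -1.571 0.5" --pt "-0.077 -0.149 0.01 0 0 -1.571 0.5"

```text
clock: 6.58
position: [0.5115, -0.0463, 0.2606]
tool_rot: [-0.0, 0.701, 0.714, -0.0]
wrist_force: [-0.6, -0.4, 0.6]
width: 0.0428
finger_force: 0.0
```

Run:
```python
from m import *
W=cap("wrist");D=cap("side"); s=observe(); print(s["position"],s["q"].round(2),s["clock"])
a=W["color"][:,120:520]; b=cv2.resize(D["color"][150:250,280:380],(400,400),interpolation=2)
cv2.imwrite("pics/w3.png",np.hstack([a,b]))
```

```text
[ 0.51184017 -0.04580218  0.26075213] [-0.34 -0.15 -0.1   1.62  0.    1.2 ] 6.6833
```

View pics/w3.png

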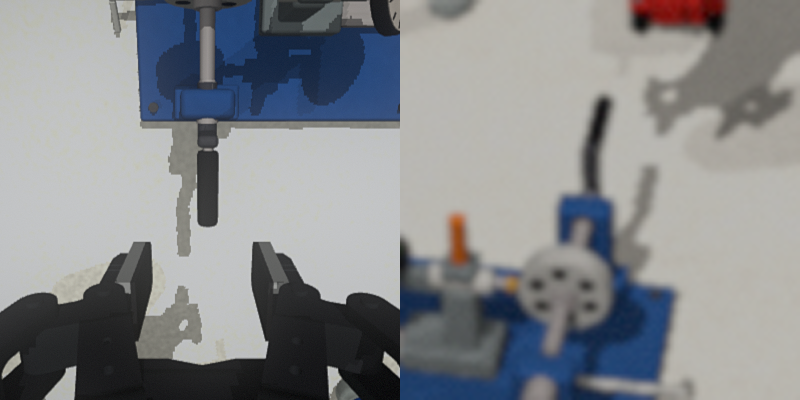

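Run:
```python
from m import *
W=cap("wrist");D=cap("side")
g=cv2.cvtColor(W["color"],cv2.COLOR_BGR2GRAY)
for v in(160,175,190,205,220):
    r=np.where(g[v,300:350]<90)[0]+300; print(v,r.min(),r.max(),onz(W,(r.min()+r.max())/2,v,.14)[:2])
for v in (45,60,75):
    print("shaft",v,onz(W,327.5,v,.1))
    b=W["color"][v,300:350]; print(b[:,2].tolist())
print("end",tri(W,(328,226),D,(331,174.5)), onz(W,328,226,.14),onz(W,328,150,.14))
```

```text
160 317 337 [ 0.51420989 -0.02279506]
175 317 337 [ 0.51453677 -0.03413223]
190 317 336 [ 0.51449275 -0.04574293]
205 317 336 [ 0.51483066 -0.05761765]
220 317 336 [ 0.51517663 -0.06977552]
shaft 45 [0.5127041  0.06126048 0.1       ]
[32, 33, 29, 32, 34, 30, 30, 32, 31, 30, 31, 29, 32, 30, 29, 30, 29, 28, 23, 39, 82, 111, 121, 132, 142, 145, 146, 151, 147, 142, 136, 127, 116, 103, 88, 45, 35, 36, 36, 37, 37, 37, 38, 38, 38, 35, 37, 37, 38, 37]
shaft 60 [0.51302645 0.05022393 0.1       ]
[35, 35, 33, 32, 32, 33, 34, 34, 33, 33, 33, 31, 32, 30, 31, 30, 31, 30, 28, 39, 86, 113, 124, 137, 141, 144, 146, 149, 146, 141, 134, 128, 115, 101, 83, 33, 22, 26, 28, 28, 26, 27, 28, 36, 38, 38, 37, 34, 36, 34]
shaft 75 [0.5133557  0.03895142 0.1       ]
[36, 35, 38, 36, 36, 34, 35, 33, 35, 32, 31, 33, 29, 32, 28, 30, 28, 29, 25, 41, 89, 114, 126, 138, 144, 145, 147, 152, 145, 141, 135, 126, 112, 98, 76, 30, 25, 24, 26, 28, 26, 26, 28, 27, 33, 30, 25, 27, 27, 27]
end (array([ 0.51610975, -0.07489781,  0.13969914]), np.float64(0.0007894844180906336)) [ 0.51648546 -0.07469065  0.14      ] [ 0.51473028 -0.01536095  0.14      ]
```

drive_tool --pt "0.003 -0.003 -0.03 0 0 0 0.5" --pt "0.003 -0.003 -0.06 0 0 0 0.5" --pt "0.003 -0.003 -0.09 0 0 0 0.5" --pt "0.003 -0.003 -0.115 0 0 0 0.5" --pt "0.003 -0.003 -0.13 0 0 0 0.5" --pt "0.003 -0.003 -0.14 0 0 0 0.5" --pt "0.003 -0.003 -0.14 0 0 0 0.3" --pt "0.003 -0.003 -0.14 0 0 0 0.1" --pt "0.003 -0.003 -0.14 0 0 0 0" --pt "0.003 -0.003 -0.14 0 0 0 0" --pt "0.003 -0.003 -0.14 0 0 0 0" --pt "0.003 -0.003 -0.14 0 0 0 0" --squeeze 30

```text
clock: 7.78
position: [0.5156, -0.049, 0.1222]
tool_rot: [0.001, 0.7, 0.715, 0.0]
wrist_force: [0.6, 2.4, 0.9]
width: 0.0153
finger_force: 29.5
```

```bash
python3 dial.py; python3 -c "
from h import *
s=observe();print(s['width'],s['finger_force'])"
```

```text
reading 2.044 [array([296. , 189.8]), array([293.9, 105.9]), array([301.2, 153.9]), array([189.8, 193.7]), np.int32(183)] [ 0.5155452  -0.04897216  0.12211512] [0.06126355 2.77692764 1.65745174] 7.8333
0.014848061737753982 29.579688012599945
```

drive_tool --pt "0.0035 0 -0.0002 0 0 0 0" --pt "0.0069 0.0001 -0.0006 0 0 0 0" --pt "0.0104 0.0002 -0.0014 0 0 0 0" --pt "0.0137 0.0003 -0.0024 0 0 0 0" --pt "0.0169 0.0003 -0.0037 0 0 0 0" --pt "0.02 0.0004 -0.0054 0 0 0 0" --pt "0.02 0.0004 -0.0054 0 0 0 0"

```text
clock: 8.42
position: [0.5361, -0.0486, 0.1161]
tool_rot: [0.0, 0.7, 0.715, 0.0]
wrist_force: [0.8, 2.2, 3.2]
width: 0.0147
finger_force: 29.8
```

```bash
python3 dial.py
```

```text
reading 2.424 [array([296. , 189.8]), array([304.1, 109.3]), array([317.5, 152.6]), array([190.5, 193.4]), np.int32(320)] [ 0.53596478 -0.04860577  0.11616084] [1.26155563 2.37684218 1.93757861] 8.4667
```

```bash
cat > tab.py <<'E'
import numpy as np,sys,json
a,b,st=map(float,sys.argv[1:4]); n=max(1,round(abs(b-a)/st)); off=[float(x) for x in sys.argv[4:6]] or [0,0]
r=lambda t:np.array([np.sin(np.radians(t)),np.cos(np.radians(t))])*.040
rows=[]
for i in range(1,n+1):
    t=a+(b-a)*i/n; d=r(t)-r(a)+np.array(off)*i/n; rows.append([round(d[0],4),round(.021*d[0],4),round(d[1],4),0,0,0,0])
print(json.dumps(rows+rows[-1:]))
E
python3 tab.py 30 -30 5; python3 tab.py -30 -90 5
```

```text
[[-0.0031, -0.0001, 0.0016, 0, 0, 0, 0], [-0.0063, -0.0001, 0.0029, 0, 0, 0, 0], [-0.0096, -0.0002, 0.004, 0, 0, 0, 0], [-0.0131, -0.0003, 0.0048, 0, 0, 0, 0], [-0.0165, -0.0003, 0.0052, 0, 0, 0, 0], [-0.02, -0.0004, 0.0054, 0, 0, 0, 0], [-0.0235, -0.0005, 0.0052, 0, 0, 0, 0], [-0.0269, -0.0006, 0.0048, 0, 0, 0, 0], [-0.0304, -0.0006, 0.004, 0, 0, 0, 0], [-0.0337, -0.0007, 0.0029, 0, 0, 0, 0], [-0.0369, -0.0008, 0.0016, 0, 0, 0, 0], [-0.04, -0.0008, 0.0, 0, 0, 0, 0], [-0.04, -0.0008, 0.0, 0, 0, 0, 0]]
[[-0.0029, -0.0001, -0.0019, 0, 0, 0, 0], [-0.0057, -0.0001, -0.004, 0, 0, 0, 0], [-0.0083, -0.0002, -0.0064, 0, 0, 0, 0], [-0.0106, -0.0002, -0.0089, 0, 0, 0, 0], [-0.0128, -0.0003, -0.0117, 0, 0, 0, 0], [-0.0146, -0.0003, -0.0146, 0, 0, 0, 0], [-0.0163, -0.0003, -0.0177, 0, 0, 0, 0], [-0.0176, -0.0004, -0.021, 0, 0, 0, 0], [-0.0186, -0.0004, -0.0243, 0, 0, 0, 0], [-0.0194, -0.0004, -0.0277, 0, 0, 0, 0], [-0.0198, -0.0004, -0.0312, 0, 0, 0, 0], [-0.02, -0.0004, -0.0346, 0, 0, 0, 0], [-0.02, -0.0004, -0.0346, 0, 0, 0, 0]]
```

drive_tool --pt "-0.0031 -0.0001 0.0016 0 0 0 0" --pt "-0.0063 -0.0001 0.0029 0 0 0 0" --pt "-0.0096 -0.0002 0.004 0 0 0 0" --pt "-0.0131 -0.0003 0.0048 0 0 0 0" --pt "-0.0165 -0.0003 0.0052 0 0 0 0" --pt "-0.02 -0.0004 0.0054 0 0 0 0" --pt "-0.0235 -0.0005 0.0052 0 0 0 0" --pt "-0.0269 -0.0006 0.0048 0 0 0 0" --pt "-0.0304 -0.0006 0.004 0 0 0 0" --pt "-0.0337 -0.0007 0.0029 0 0 0 0" --pt "-0.0369 -0.0008 0.0016 0 0 0 0" --pt "-0.04 -0.0008 0.0 0 0 0 0" --pt "-0.04 -0.0008 0.0 0 0 0 0"

```text
clock: 9.55
position: [0.4944, -0.0494, 0.1156]
tool_rot: [-0.0, 0.7, 0.714, -0.0]
wrist_force: [0.7, 2.6, 2.8]
width: 0.0152
finger_force: 29.8
```

```bash
python3 dial.py; python3 tab.py -90 -150 5;python3 tab.py -150 -210 5
```

```text
reading 1.625 [array([296.3, 189.5]), array([304.2, 109.1]), array([284.3, 147.1]), array([189.9, 191.9]), np.int32(140)] [ 0.49450497 -0.04941024  0.1156794 ] [0.85753214 2.84061435 2.29608481] 9.6
[[0.0002, 0.0, -0.0035, 0, 0, 0, 0], [0.0006, 0.0, -0.0069, 0, 0, 0, 0], [0.0014, 0.0, -0.0104, 0, 0, 0, 0], [0.0024, 0.0001, -0.0137, 0, 0, 0, 0], [0.0037, 0.0001, -0.0169, 0, 0, 0, 0], [0.0054, 0.0001, -0.02, 0, 0, 0, 0], [0.0072, 0.0002, -0.0229, 0, 0, 0, 0], [0.0094, 0.0002, -0.0257, 0, 0, 0, 0], [0.0117, 0.0002, -0.0283, 0, 0, 0, 0], [0.0143, 0.0003, -0.0306, 0, 0, 0, 0], [0.0171, 0.0004, -0.0328, 0, 0, 0, 0], [0.02, 0.0004, -0.0346, 0, 0, 0, 0], [0.02, 0.0004, -0.0346, 0, 0, 0, 0]]
[[0.0031, 0.0001, -0.0016, 0, 0, 0, 0], [0.0063, 0.0001, -0.0029, 0, 0, 0, 0], [0.0096, 0.0002, -0.004, 0, 0, 0, 0], [0.0131, 0.0003, -0.0048, 0, 0, 0, 0], [0.0165, 0.0003, -0.0052, 0, 0, 0, 0], [0.02, 0.0004, -0.0054, 0, 0, 0, 0], [0.0235, 0.0005, -0.0052, 0, 0, 0, 0], [0.0269, 0.0006, -0.0048, 0, 0, 0, 0], [0.0304, 0.0006, -0.004, 0, 0, 0, 0], [0.0337, 0.0007, -0.0029, 0, 0, 0, 0], [0.0369, 0.0008, -0.0016, 0, 0, 0, 0], [0.04, 0.0008, 0.0, 0, 0, 0, 0], [0.04, 0.0008, 0.0, 0, 0, 0, 0]]
```

drive_tool --pt "-0.0029 -0.0001 -0.0019 0 0 0 0" --pt "-0.0057 -0.0001 -0.004 0 0 0 0" --pt "-0.0083 -0.0002 -0.0064 0 0 0 0" --pt "-0.0106 -0.0002 -0.0089 0 0 0 0" --pt "-0.0128 -0.0003 -0.0117 0 0 0 0" --pt "-0.0146 -0.0003 -0.0146 0 0 0 0" --pt "-0.0163 -0.0003 -0.0177 0 0 0 0" --pt "-0.0176 -0.0004 -0.021 0 0 0 0" --pt "-0.0186 -0.0004 -0.0243 0 0 0 0" --pt "-0.0194 -0.0004 -0.0277 0 0 0 0" --pt "-0.0198 -0.0004 -0.0312 0 0 0 0" --pt "-0.02 -0.0004 -0.0346 0 0 0 0" --pt "-0.02 -0.0004 -0.0346 0 0 0 0"

```text
clock: 10.68
position: [0.4751, -0.0498, 0.0808]
tool_rot: [0.0, 0.7, 0.714, 0.0]
wrist_force: [5.6, 3.9, 1.7]
width: 0.0148
finger_force: 29.8
```

```bash
python3 dial.py pics/d4.png
```

```text
reading 1.058 [array([296.3, 189.3]), array([304.1, 108.9]), array([268.7, 164.7]), array([189.4, 191.4]), np.int32(296)] [ 0.4752327  -0.04977456  0.08101974] [5.57768895 2.77638873 1.44713205] 10.7333
```

drive_tool --pt "0.0003 0.0 -0.0035 0 0 0 0" --pt "0.0008 0.0 -0.0069 0 0 0 0" --pt "0.0017 0.0 -0.0104 0 0 0 0" --pt "0.0028 0.0001 -0.0137 0 0 0 0" --pt "0.0042 0.0001 -0.0169 0 0 0 0" --pt "0.0059 0.0001 -0.02 0 0 0 0" --pt "0.0077 0.0002 -0.0229 0 0 0 0" --pt "0.0099 0.0002 -0.0257 0 0 0 0" --pt "0.0122 0.0002 -0.0283 0 0 0 0" --pt "0.0148 0.0003 -0.0306 0 0 0 0" --pt "0.0176 0.0004 -0.0328 0 0 0 0" --pt "0.0205 0.0004 -0.0346 0 0 0 0" --pt "0.0205 0.0004 -0.0346 0 0 0 0"

```text
clock: 11.82
position: [0.4956, -0.0494, 0.0465]
tool_rot: [-0.0, 0.7, 0.715, -0.0]
wrist_force: [2.1, 3.6, 6.5]
width: 0.0149
finger_force: 30.1
```

```bash
python3 dial.py
```

```text
reading 1.414 [array([296. , 189.7]), array([304.1, 109.2]), array([275.8, 151.6]), array([190.4, 192.2]), np.int32(5)] [ 0.49560627 -0.04938932  0.04668095] [1.82233608 3.4698034  5.52929864] 11.8667
```

```bash
python3 - <<'E'
s=open('dial.py').read()
s=s.replace("    red*=(np.hypot(xx-cx,yy-cy)<E).astype(np.uint8)\n    n,l,st,ce=cv2.connectedComponentsWithStats(red); i=1+st[1:,4].argmax()\n    P=ce[i];",
"""    rho=np.hypot(xx-cx,yy-cy); D=(r-np.maximum(gg,b)).astype(float); D[(rho>E*.75)|(rho<E*.3)]=-99
    D-=np.median(D[D>-99]); red=(D>.5*D.max()).astype(np.uint8)
    n,l,st,ce=cv2.connectedComponentsWithStats(red); i=1+st[1:,4].argmax(); mx=D.max()
    P=ce[i]; print('max',mx,'comps',[(int(a),c.round(0).tolist()) for a,c in zip(st[1:,4],ce[1:]) if a>60]);""")
open('dial.py','w').write(s)
E
python3 dial.py pics/d5.png
```

```text
max 38.0 comps [(763, [272.0, 145.0])]
reading 1.404 [array([296.2, 189.9]), array([303.7, 109. ]), array([271.9, 144.9]), array([190.5, 192.7]), np.int32(763)] [ 0.49557451 -0.04937843  0.04672955] [2.00431591 3.23752383 4.31905282] 11.9167
```

View pics/d5.png

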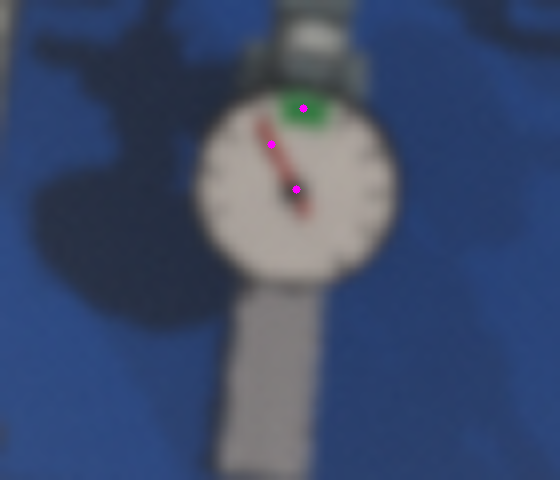

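drive_tool --pt "0.0031 0.0001 -0.0016 0 0 0 0" --pt "0.0063 0.0001 -0.0029 0 0 0 0" --pt "0.0096 0.0002 -0.0039 0 0 0 0" --pt "0.0131 0.0003 -0.0047 0 0 0 0" --pt "0.0165 0.0003 -0.0051 0 0 0 0" --pt "0.02 0.0004 -0.0053 0 0 0 0" --pt "0.0235 0.0005 -0.005 0 0 0 0" --pt "0.0269 0.0006 -0.0046 0 0 0 0" --pt "0.0304 0.0006 -0.0038 0 0 0 0" --pt "0.0337 0.0007 -0.0027 0 0 0 0" --pt "0.0369 0.0008 -0.0014 0 0 0 0" --pt "0.04 0.0008 0.0003 0 0 0 0" --pt "0.04 0.0008 0.0003 0 0 0 0"

```text
clock: 13.0
position: [0.5339, -0.0486, 0.0459]
tool_rot: [-0.001, 0.7, 0.714, -0.001]
wrist_force: [-3.1, 1.5, 2.9]
width: 0.0148
finger_force: 29.9
```

```bash
python3 dial.py; python3 tab.py -210 -270 5
```

```text
max 41.0 comps [(628, [316.0, 147.0])]
reading 2.333 [array([296.4, 190. ]), array([302.9, 109. ]), array([316.4, 146.7]), array([189.9, 194.8]), np.int32(628)] [ 0.53403141 -0.04856545  0.0459775 ] [-4.04688694  1.57282448  1.16279423] 13.05
[[0.0029, 0.0001, 0.0019, 0, 0, 0, 0], [0.0057, 0.0001, 0.004, 0, 0, 0, 0], [0.0083, 0.0002, 0.0064, 0, 0, 0, 0], [0.0106, 0.0002, 0.0089, 0, 0, 0, 0], [0.0128, 0.0003, 0.0117, 0, 0, 0, 0], [0.0146, 0.0003, 0.0146, 0, 0, 0, 0], [0.0163, 0.0003, 0.0177, 0, 0, 0, 0], [0.0176, 0.0004, 0.021, 0, 0, 0, 0], [0.0186, 0.0004, 0.0243, 0, 0, 0, 0], [0.0194, 0.0004, 0.0277, 0, 0, 0, 0], [0.0198, 0.0004, 0.0312, 0, 0, 0, 0], [0.02, 0.0004, 0.0346, 0, 0, 0, 0], [0.02, 0.0004, 0.0346, 0, 0, 0, 0]]
```

drive_tool --pt "0.0029 0.0001 0.0019 0 0 0 0" --pt "0.0057 0.0001 0.004 0 0 0 0" --pt "0.0083 0.0002 0.0064 0 0 0 0" --pt "0.0106 0.0002 0.0089 0 0 0 0" --pt "0.0128 0.0003 0.0117 0 0 0 0" --pt "0.0146 0.0003 0.0146 0 0 0 0" --pt "0.0163 0.0003 0.0177 0 0 0 0" --pt "0.0176 0.0004 0.021 0 0 0 0" --pt "0.0184 0.0004 0.0243 0 0 0 0" --pt "0.0191 0.0004 0.0277 0 0 0 0" --pt "0.0191 0.0004 0.0277 0 0 0 0"

```text
clock: 13.97
position: [0.5555, -0.0482, 0.0759]
tool_rot: [0.001, 0.7, 0.715, 0.001]
wrist_force: [-1.2, 2.7, -2.1]
width: 0.0146
finger_force: 29.6
```

```bash
python3 dial.py
python3 - <<'E'
import numpy as np
from scipy.optimize import least_squares as L
from h import observe
s=observe()
# x, z(TCP), reading, Fx, Fz
d=np.array([[.51555,.1221,2.044,.06,1.66],[.5360,.1162,2.424,1.26,1.94],[.4945,.1157,1.625,.86,2.3],[.4752,.0810,1.058,5.58,1.45],[.4956,.0467,1.404,2.0,4.3],[.5340,.0460,2.333,-4.05,1.16]])
f=lambda p:np.hypot(d[:,0]+.000125*d[:,3]-p[0],d[:,1]+.000125*(d[:,4]-1)-p[1])-.04
c=L(f,[.515,.081]).x; print("centre",c,f(c))
th=np.arctan2(d[:,0]+.000125*d[:,3]-c[0],d[:,1]+.000125*(d[:,4]-1)-c[1])
R=d[:,2]+.031*d[:,3]
for fx in(0,1):
  g=lambda p:p[0]+(.75 if fx else p[2])*np.cos(th-p[1])-R
  o=L(g,[2,1.5,.75]); print(o.x,np.degrees(o.x[1]),o.fun.round(3))
x=s["position"]+.000125*(s["wrist_force"]-[0,0,1]); print("now th",np.degrees(np.arctan2(x[0]-c[0],x[2]-c[1])))
E
```

```text
max 47.0 comps [(788, [336.0, 155.0])]
reading 2.748 [array([296. , 189.8]), array([303.9, 109.3]), array([335.8, 154.8]), array([189.8, 195.8]), np.int32(788)] [ 0.55541537 -0.04817977  0.07567318] [ 0.4522507   2.78984187 -0.57110133] 14.0167
centre [0.51580657 0.08195174] [ 2.31533831e-04 -6.04712642e-05 -8.24512623e-06 -8.08834537e-05
  1.50182850e-04  4.90452811e-05]
[1.96379688 1.42530083 0.76608946] 81.66372232973653 [ 0.024 -0.017  0.005 -0.027  0.025 -0.009]
[1.96091049 1.42250292 0.75      ] 81.50341341124889 [ 0.021 -0.029  0.01  -0.014  0.03  -0.018]
now th 99.27116014489455
```

drive_tool --pt "0.0003 0 0.003 0 0 0 0" --pt "0.0005 0 0.006 0 0 0 0" --pt "0.0004 0 0.009 0 0 0 0" --pt "0.0001 0 0.0124 0 0 0 0" --pt "0.0001 0 0.0124 0 0 0 0" --pt "0.0001 0 0.0124 0 0 0 0"

```text
clock: 14.52
position: [0.5552, -0.0482, 0.0879]
tool_rot: [0.001, 0.7, 0.715, 0.0]
wrist_force: [2.1, 3.7, 0.1]
width: 0.0147
finger_force: 29.8
```

```bash
python3 dial.py pics/d6.png
python3 - <<'E'
import numpy as np
from scipy.optimize import least_squares as L
from h import observe
s=observe()
x=s["position"]+.000125*(s["wrist_force"]-[0,0,1]); print("now th",np.degrees(np.arctan2(x[0]-.5158,x[2]-.08195)))
E
```

```text
max 44.0 comps [(800, [331.0, 154.0])]
reading 2.656 [array([295.6, 191.2]), array([304. , 109.3]), array([330.9, 153.7]), array([188.7, 201.2]), np.int32(800)] [ 0.55516175 -0.04821508  0.0877762 ] [2.06566893 3.85621499 1.16617953] 14.5667
now th 81.60508143087328
```

View pics/d6.png

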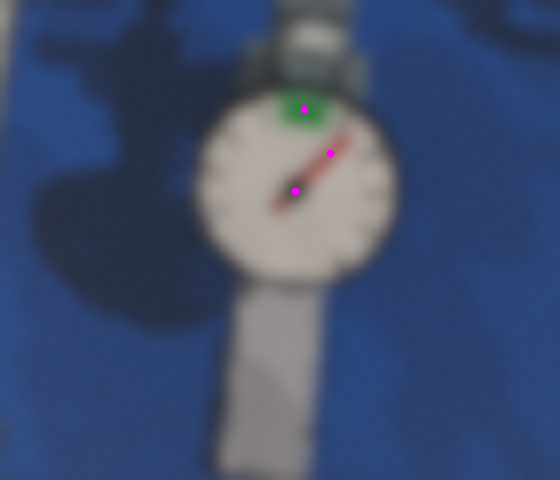

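Run:
```python
import numpy as np
from scipy.optimize import least_squares as L
d=np.array([[.51555,.1221,301.2,153.9,.06,1.66],[.5360,.1162,317.5,152.6,1.26,1.94],[.4945,.1157,284.3,147.1,.86,2.3],[.4752,.0810,268.7,164.7,5.58,1.45],[.4956,.0467,271.9,144.9,2.0,4.3],[.5340,.0460,316.4,146.7,-4.05,1.16],[.5554,.0757,335.8,154.8,.45,-.57],[.55516,.08778,330.9,153.7,2.07,1.17]])
f=lambda p:np.hypot(d[:,0]+.000125*d[:,4]-p[0],d[:,1]+.000125*(d[:,5]-1)-p[1])-.04
c=L(f,[.515,.081]).x; print("centre",c)
th=np.arctan2(d[:,0]+.000125*d[:,4]-c[0],d[:,1]+.000125*(d[:,5]-1)-c[1]); print(np.degrees(th).round(1))
for C in((296.1,189.7),(295.3,189.5),(297,190.5)):
  R=2+np.arctan2(d[:,3]-C[1],d[:,2]-C[0])+1.471+.031*d[:,4]
  for A in(.75,None):
    o=L(lambda p:p[0]+(A or p[2])*np.cos(th-p[1])-R,[2,1.5,.75]); print(C,o.x.round(3),np.degrees(o.x[1]).round(1),o.fun.round(3))
```

```text
centre [0.51585977 0.08194617]
[  -0.4   30.6  -32.1  -91.3 -150.1  153.9   99.2   81.6]
(296.1, 189.7) [1.979 1.437 0.75 ] 82.3 [ 0.03  -0.019  0.013 -0.008  0.055  0.001 -0.067 -0.004]
(296.1, 189.7) [1.976 1.436 0.778] 82.3 [ 0.03  -0.005 -0.002 -0.04   0.034  0.006 -0.044  0.021]
(295.3, 189.5) [1.994 1.433 0.75 ] 82.1 [ 0.025 -0.02   0.014 -0.003  0.056 -0.003 -0.066 -0.003]
(295.3, 189.5) [1.991 1.433 0.779] 82.1 [ 0.026 -0.005 -0.001 -0.036  0.034  0.002 -0.041  0.023]
(297, 190.5) [1.961 1.441 0.75 ] 82.6 [ 0.036 -0.012  0.006 -0.026  0.047  0.01  -0.062  0.002]
(297, 190.5) [1.959 1.441 0.766] 82.5 [ 0.036 -0.004 -0.003 -0.045  0.035  0.013 -0.048  0.016]
```

drive_tool --pt "0.0003 0 0 0 0 0 0.15" --pt "0.0003 0 0 0 0 0 0.4" --pt "0.0003 0 0 0 0 0 0.4" --pt "0.0003 0 0 0 0 0 0.4" --pt "0.0003 0 0 0 0 0 0.4" --pt "0.0003 0 0.02 0 0 0 0.4" --pt "0.0003 0 0.05 0 0 0 0.4" --pt "0.0003 0 0.085 0 0 0 0.4" --pt "0.0003 0 0.12 0 0 0 0.4" --pt "0.0003 0 0.15 0 0 0 0.4" --pt "0.0003 0 0.15 0 0 0 0.4"

```text
clock: 15.48
position: [0.5571, -0.0491, 0.244]
tool_rot: [0.004, 0.7, 0.714, 0.002]
wrist_force: [1.0, -0.4, -0.2]
width: 0.0342
finger_force: 0.0
```

```bash
python3 dial.py
python3 - <<'E'
from m import *
W=cap("wrist");s=observe();print(s["position"],s["width"])
g=cv2.cvtColor(W["color"],cv2.COLOR_BGR2GRAY)
for z,p in((.107,(.5555,-.045)),(.1,(.5125,.06))):
    u,v=proj(W,np.array([*p,z])); print(u,v)
    r=np.where(g[int(v),int(u)-45:int(u)+45]<80)[0]+int(u)-45; print(r.min() if len(r) else None,r.max() if len(r) else None,onz(W,(r.min()+r.max())/2,v,z) if len(r) else "")
E
```

```text
max 46.0 comps [(737, [335.0, 157.0])]
reading 2.761 [array([295.9, 190.2]), array([303.8, 109.2]), array([335. , 156.6]), array([189.8, 195.2]), np.int32(737)] [ 0.55658498 -0.0488925   0.24087928] [ 0.08536121 -0.17632628 -0.86592797] 15.5333
[ 0.55574665 -0.04859508  0.23841956] 0.03428621620284328
320.66264336049846 180.5277757353483
310 328 [ 0.55418822 -0.04502853  0.107     ]
264.7211732075647 36.43991899571472
219 308 [0.51161288 0.05997928 0.1       ]
```

```bash
python3 -c "
from plant import ctrl; print(ctrl.close_job())"
```

```text
the job is handed in; nothing more can be done
None
```

I slid the gauge up until the pointer read about 2.06 rad, inside the green band, then cranked the shaft through the lowest reading and stopped at the highest. After I let go the pointer read about 2.76 rad, against a fitted peak of about 2.74. The bystanders were left alone, and the job is handed in at about 15.6 s.

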